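# Dock the pot holder and nest the plant pots in it

### The job

Put the empty plant pots away: first press the holder (the grey cup on a square foot) onto the four studs of the white board until its foot sits flush on the board, then nest the three round grey pots into it one after another, each fully down in the cup below, so that they end as one straight upright stack. Let go of it, and do not shift the timer, dish, beaker, bottle or forceps that stand around.

Things in the scene. Friction and masses are not known exactly. Their poses are not given: they have to be found in the camera images.
- stud_board: White board, 96 x 96 x 8 mm, fixed to the worktop at a varying place and yaw. Four round studs in a square in its middle, 26 mm between axes along the board's x and y, each 10 mm thick, 8 mm high with a tapered top 6 mm across; flat screw heads at the corners. Origin: centre of the underside, z up, x and y along its edges.
- board_top (a point): Centre of the four studs, on the board's upper face (8 mm above the worktop), axes as the board's. The holder's origin lies here when it is fully home.
- holder: Grey holder, 120 g, 74 mm high: a cup like the pots on a square foot 50 x 50 x 12 mm. Under the foot four square sockets, 12 mm wide, 9 mm deep, 26 mm apart along its x and y, take the studs with 1 mm play (any quarter turn fits). Collar 58 mm across, 46.5 to 74 mm up; grip it there. Origin: centre of the underside, z up, x and y along the foot's edges.
- holder_rim (a point): Centre of the holder's mouth (53 mm wide), 74 mm above its origin, on its axis. In the finished stack the pots' origins lie 34 mm below, 3 mm below and 28 mm above this point (about 1 mm either way).
- pot_1: One of three identical empty round grey plant pots, upright, 40 g, 64 mm high. Straight collar 58 mm across from 36.5 mm up to the rim (mouth 53 mm, wall 2.5 mm); a 45 degree shoulder narrows it to 47 mm at 31 mm up; tapers to 34 mm at the underside. Nested, the shoulder rests in the mouth below and 30 mm of collar stays above that rim. Grip the collar. Origin: centre of underside, z up the axis.
- pot_2: Identical to pot_1; same origin and axes.
- pot_3: Identical to pot_1; same origin and axes.
- timer: Bystander: white bench timer lying flat, 58 x 62 x 18 mm. Origin: centre of its underside.
- dish_open: Bystander: small round open plastic dish, 62 mm across, 12 mm high walls (23 mm with the plantlets in it). Origin: centre of its underside.
- beaker_50: Bystander: small clear glass beaker with a spout, 44 x 47 x 57 mm, standing. Origin: centre of its underside.
- bottle_agar: Bystander: reagent bottle with a white screw cap, 58 mm across, 103 mm high, standing. Origin: centre of its underside.
- forceps_1: Bystander: steel forceps lying on the worktop, 14 x 115 x 9 mm. Origin: centre of its underside.
Mind the look-alikes: they are no part of the job. What is shaped like the holder but pink is not meant.

How it is judged:
On the way, in this order (a step that is already met when the one before it is completed fails the run):
1. the holder sits fully home on the four studs of the board, foot flush (z of holder in the frame of board_top between -0.003 and 0.003 m and horizontal distance between holder and board_top below 0.005 m and angle between holder's own z axis and vertical below 0.06 rad), for 0.2 s.
2. one pot is fully nested in the docked holder (all of step 1 and ((horizontal distance between pot_1 and holder below 0.006 m and z of pot_1 in the frame of holder between 0.0363 and 0.0453 m and angle between pot_1's own z axis and vertical below 0.12 rad) or (horizontal distance between pot_2 and holder below 0.006 m and z of pot_2 in the frame of holder between 0.0363 and 0.0453 m and angle between pot_2's own z axis and vertical below 0.12 rad) or (horizontal distance between pot_3 and holder below 0.006 m and z of pot_3 in the frame of holder between 0.0363 and 0.0453 m and angle between pot_3's own z axis and vertical below 0.12 rad))), for 0.2 s.
3. a second pot is fully nested in the first (all of step 1 and ((horizontal distance between pot_1 and holder below 0.006 m and z of pot_1 in the frame of holder between 0.067 and 0.076 m and angle between pot_1's own z axis and vertical below 0.12 rad) or (horizontal distance between pot_2 and holder below 0.006 m and z of pot_2 in the frame of holder between 0.067 and 0.076 m and angle between pot_2's own z axis and vertical below 0.12 rad) or (horizontal distance between pot_3 and holder below 0.006 m and z of pot_3 in the frame of holder between 0.067 and 0.076 m and angle between pot_3's own z axis and vertical below 0.12 rad))), for 0.2 s.
4. the third pot is fully nested in the second (all of step 1 and ((horizontal distance between pot_1 and holder below 0.006 m and z of pot_1 in the frame of holder between 0.0977 and 0.1067 m and angle between pot_1's own z axis and vertical below 0.12 rad) or (horizontal distance between pot_2 and holder below 0.006 m and z of pot_2 in the frame of holder between 0.0977 and 0.1067 m and angle between pot_2's own z axis and vertical below 0.12 rad) or (horizontal distance between pot_3 and holder below 0.006 m and z of pot_3 in the frame of holder between 0.0977 and 0.1067 m and angle between pot_3's own z axis and vertical below 0.12 rad))), for 0.2 s.
At the end, for the whole second after the job is handed in: Holder foot flush on the board (3 mm in height, 5 mm sideways, tilt 0.06 rad). All three pots nested above it: within 6 mm of its axis, upright within 0.12 rad, none over 5 mm above the full nesting height of the top pot (102 mm over the holder origin) or 4 mm below that of the lowest. At rest (all of step 1 and horizontal distance between each of pot_1, pot_2, pot_3 and holder below 0.006 m and z of pot_1 in the frame of holder between 0.0363 and 0.1067 m and angle between each of pot_1, pot_2, pot_3's own z axis and vertical below 0.12 rad and z of pot_2 in the frame of holder between 0.0363 and 0.1067 m and z of pot_3 in the frame of holder between 0.0363 and 0.1067 m and linear speed of each of pot_1, pot_2, pot_3, holder below 0.02 m/s); the robot touches nothing.
It fails at once if the white bench timer lying flat is shifted by more than 25 mm (distance of timer from where it was at the start of the episode above 0.025 m).
It fails at once if the small open plastic dish is shifted by more than 25 mm (distance of dish_open from where it was at the start of the episode above 0.025 m).
It fails at once if the small glass beaker is shifted by more than 25 mm (distance of beaker_50 from where it was at the start of the episode above 0.025 m).
It fails at once if the screw-cap reagent bottle is shifted by more than 25 mm (distance of bottle_agar from where it was at the start of the episode above 0.025 m).
It fails at once if the steel forceps is shifted by more than 25 mm (distance of forceps_1 from where it was at the start of the episode above 0.025 m).
It also fails if it takes over 72 s, if anything falls off the work surface, if the arm or the gripper's body presses on something with over 40 N, if the wrist force passes 120 N, or if a joint passes its speed limit or range.

### The arm

A 6-joint arm with a two-finger parallel gripper is mounted at the origin on a cart in front of the work surface, level with it; the furniture and walls round the work are solid. World frame = base frame: x ahead of the robot, y to its left, z up, the work surface at z = 0. Lengths are in m, angles in rad, forces in N, time in s.
With the tool pointing down it reaches from about 0.225 to 0.875 m from the base axis. Payload 3.4 kg.
Tool frame: the origin (TCP) lies where the fingers leave the gripper's body, on its centre line; the fingertips stand 73 mm ahead of it and the grasp point (between the pads) lies 54 mm ahead of it (manip.grip_point_offset is the distance from the TCP to the grasp point, in m); z points along the fingers, y is the line along which they close (so a half turn about z gives the same grasp; the last joint's range is limited). The gripper opens to 85 mm and grips with 20 to 120 N. Pads are 22 mm wide; open, the fingers measure 114 mm over their backs; the gripper's body (76 mm by 85 mm) begins 54 mm behind the grasp point. The pads swing forward as they close: fully open they stand 13 mm farther back than shut.
Start: joints at [-1.463, 0.276, 1.505, -0, 1.361, -0.121], TCP at [0.13, -0.56, 0.304] pointing down, gripper open.
Joint ranges: [-2.89, 2.89], [-0.75, 2.08], [0.22, 2.7], [-1.18, 4.32], [0.11, 2.71], [-2.7, 2.7]. Speed limits (rad/s): [2.57, 2.57, 3.14, 3.14, 3.14, 3.14].

### API

Orientations are given as a unit quaternion [w, x, y, z].
In Python, from rig import sensors, cams, manip, spotter gives the robot as it stands.
- The arm moves only by the tool drive_tool, never from a script. Its argument "targets" is a list of rows, each a list of 4 numbers: the shift along the world's x, y, z in m, then the turn about the world's z in degrees. In form: [[dx, dy, dz, spin], ...]. A call has exactly 5 rows; each row shifts and turns the commanded pose from where the row before left it; what a row does not reach is not made up. A row lasts 1/8 s, in which the tool goes at most 62.5 mm and 10.7 degrees, less where a joint would pass 70% of its speed; a pose out of reach is approached as far as the arm can. A call is refused whole if a number of a shift passes 0.0625 or a number of a turn 10.7, either way. A call with a gripper value outside its range is refused whole. "jaw" is the finger opening in m, from 0 to 0.0854, set as the call begins (left out, the last holds). The fingers move at their own pace and stop on an object; "force" is the grip in N (left out, the last holds). Time passes only in rows, so rows that do not move let the fingers close, or fill a call up. It gives the time, the measured TCP pose, the force and the opening at its end, in the units of the state.
- sensors.get_state(): the state, without advancing time (a new reading comes with each control period).
- cams.get_image(name): name is "scene" or "side" or "wrist"; returns a dict with "color" (384x512x3 uint8, red, green, blue), "intrinsics" (3x3 intrinsics, pixels), "D" ([k1, k2, p1, p2, k3] as OpenCV has them; the pictures are not rectified), "R" (3x3) and "t" (3): a world point X has camera coordinates R X + t. Camera axes: x right, y down, z forward; pixel columns grow to the right and rows downward; lengths in m; the calibration is good to about 2 mm. A picture is of the moment at which its call begins. There is no depth.
- manip.sign_off(): hands the job in, once; it reports no verdict.
Trained networks look in the newest picture that a camera, given by its name, has taken for a name from the list of things; names that differ only in an ending like _2 or _b are one class to them, and where a whole thing is asked for, a point or a joint stands for the part that bears it (a point fixed in the world has none). Each returns a list of dicts, best first, with "score" (0 to 1); they miss things now and then, are a little off and sometimes report something else, mostly with a low value. They report only what shows in the picture. A call takes as long as a camera call. They do not tell look-alikes from the thing itself.
- spotter.find_in(query, camera): "point" ([x, y, z] in m, in world coordinates, good to about 4 mm: the middle of the surface that is visible of it).
- spotter.landmark_of(query, camera): "point" ([x, y, z] in m, in world coordinates, good to about 4 mm: a listed point, or the origin of a listed thing).
The state is a dict: "clock": time; "qpos": joint angles; "qd": joint speeds; "effort": joint torques, N m; "position": TCP position; "ee_rot": TCP orientation; "contact_force": force on the tool from outside, world axes, zero at the start; "moment": the same for the moment, N m; "width": finger opening in m.
Only numpy, scipy, OpenCV 4.12 (cv2) and the standard library are available. Lean on these libraries where they do the work, as an engineer would, in place of code of your own. Each camera call takes 0.05 s, during which the arm holds its last target. There are 200 camera calls.

## Working session

There is one attempt and no reset: what is moved stays moved. The work goes in short steps, Python scripts to look and compute and a tool call to move; the robot and the scene stay as the last step left them, time stands still between calls to the robot, and variables do not carry over. Pictures are saved under pics/ and viewed, on a budget of 10 in all, crops included, one or two more only if the job needs it, and the job is handed in when it is done.

Besides the shell and the picture viewer there is one more tool, called after "Emit:" as a command line: name --pt "numbers of a row" for each row, then --argument value for the rest. drive_tool: Moves the arm, as the interface text tells. Its arguments: {"type":"object","properties":{"targets":{"type":"array","items":{"type":"array","items":{"type":"number"}}},"jaw":{"type":"number"},"force":{"type":"number"}},"required":["targets"]}

```bash
ls; mkdir -p pics; cat > h.py <<'E'
import numpy as np, cv2
from rig import sensors, cams, manip, spotter
def shot(n,f=None):
    i=cams.get_image(n)
    if f: cv2.imwrite('pics/'+f,i['color'][:,:,::-1])
    return i
def ray_z(i,px,z):
    u=cv2.undistortPoints(np.array([[px]],float),i['intrinsics'],np.array(i['D']))[0,0]
    R=np.array(i['R']);t=np.array(i['t']);c=-R.T@t;d=R.T@np.array([u[0],u[1],1])
    return c+d*(z-c[2])/d[2]
def proj(i,X):
    r,_=cv2.Rodrigues(np.array(i['R']));return cv2.projectPoints(np.array(X,float).reshape(-1,3),r,np.array(i['t'],float),i['intrinsics'],np.array(i['D']))[0][:,0]
E
python3 - <<'E'
from h import *
print(sensors.get_state())
a=shot('scene','scene0.png');b=shot('side','side0.png')
np.set_printoptions(precision=4,suppress=True)
for c in ('scene','side'):
    for q in ('stud_board','holder','pot_1','timer','dish_open','beaker_50','bottle_agar','forceps_1','holder_rim','board_top'):
        print(c,q,[(np.round(d['point'],3).tolist(),round(d['score'],2)) for d in spotter.landmark_of(q,c)][:6])
print(-np.array(a['R']).T@a['t'],-np.array(b['R']).T@b['t'],sensors.get_state()['clock'])
E
```

```text
pics
{'clock': 0.0, 'qpos': array([-1.46296476e+00,  2.76605833e-01,  1.50614344e+00,  5.54348767e-06,
        1.36068639e+00, -1.20991574e-01]), 'qd': array([ 0.00038868,  0.00030718, -0.00036808,  0.00104974, -0.00019291,
       -0.00072522]), 'effort': array([ 5.13259238e-04, -4.16774225e+01, -2.45805430e+01,  4.61330455e-05,
        1.11402958e-02, -8.82394232e-06]), 'position': array([ 0.13038631, -0.55961622,  0.3030293 ]), 'ee_rot': array([-9.21463537e-04,  9.93461777e-01,  1.14161501e-01,  8.77363324e-06]), 'contact_force': array([-0.43893138,  0.0287816 ,  0.1312201 ]), 'moment': array([ 0.02421816, -0.01390171,  0.041066  ]), 'width': 0.08537519630158542}
scene stud_board [([0.451, -0.009, 0.0], 0.96)]
scene holder [([0.454, 0.404, 0.0], 0.66)]
scene pot_1 [([0.556, 0.184, 0.005], 0.84), ([0.422, -0.311, 0.001], 0.76), ([0.547, -0.184, -0.002], 0.7)]
scene timer [([0.393, 0.141, 0.006], 0.55)]
scene dish_open [([0.378, -0.15, 0.003], 0.83)]
scene beaker_50 [([0.593, -0.008, 0.003], 0.61)]
scene bottle_agar []
scene forceps_1 [([0.584, -0.342, -0.001], 0.63)]
scene holder_rim [([0.453, 0.403, 0.074], 0.53)]
scene board_top [([0.449, -0.009, 0.01], 0.64)]
side stud_board [([0.451, -0.013, -0.002], 0.85)]
side holder [([0.401, 0.276, -0.002], 0.77), ([0.452, 0.402, 0.005], 0.67), ([0.39, 0.143, 0.001], 0.61), ([0.45, -0.018, 0.01], 0.27)]
side pot_1 [([0.552, -0.184, 0.001], 0.92), ([0.555, 0.187, 0.0], 0.72), ([0.418, -0.314, 0.001], 0.7)]
side timer [([0.392, 0.144, -0.001], 0.8)]
side dish_open [([0.376, -0.151, -0.002], 0.87)]
side beaker_50 [([0.594, -0.007, 0.003], 0.83), ([0.449, -0.008, 0.0], 0.71)]
side bottle_agar [([0.564, 0.39, 0.002], 0.6)]
side forceps_1 []
side holder_rim [([0.399, 0.276, 0.072], 0.82), ([0.454, 0.403, 0.073], 0.61)]
side board_top [([0.453, -0.014, 0.007], 0.87)]
[-0.2759 -0.5546  0.5093] [ 0.3338 -0.7057  0.5966] 1.1
```

View pics/scene0.png

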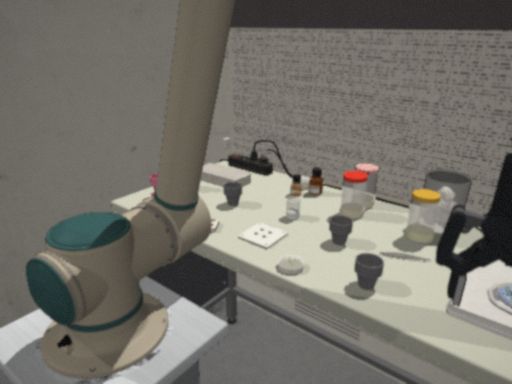

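View pics/side0.png

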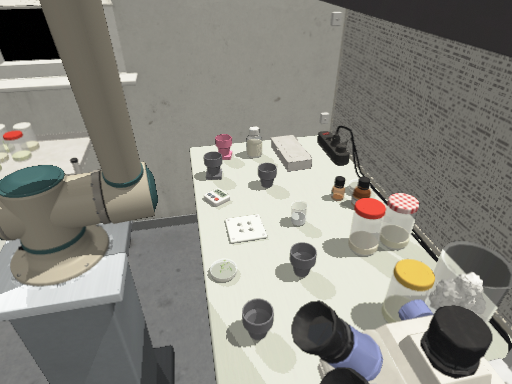

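Side view: the grey holder is at (213,165), which the spotter puts at (0.40, 0.276). The pink look-alike at (224,147) is (0.453, 0.403). The pots are at (267,175), (303,260) and (258,318), and the board is at (245,228). Next I move to where the wrist camera can see the board and holder yaw.

Emit:
drive_tool --pt "0.018 0.041 0.01 0" --pt "0.018 0.041 0.01 0" --pt "0.018 0.041 0.01 0" --pt "0.018 0.041 0.01 0" --pt "0.018 0.041 0.01 0" --jaw 0.0854

```text
clock: 1.72
position: [0.2208, -0.3537, 0.3544]
ee_rot: [0.0, 0.993, 0.114, 0.0]
contact_force: [1.2, -0.2, 0.1]
width: 0.085
```

Emit:
drive_tool --pt "0.018 0.041 0.0 0" --pt "0.018 0.041 0.0 0" --pt "0.018 0.041 0.0 0" --pt "0.018 0.041 0.0 0" --pt "0.018 0.041 0.0 0"

```text
clock: 2.35
position: [0.3107, -0.1487, 0.3542]
ee_rot: [0.0, 0.993, 0.114, 0.0]
contact_force: [0.6, -0.7, 0.1]
width: 0.0853
```

Emit:
drive_tool --pt "0.018 0.041 0.0 0" --pt "0.018 0.041 0.0 0" --pt "0.018 0.041 0.0 0" --pt "0.018 0.041 0.0 0" --pt "0.018 0.041 0.0 0"

```text
clock: 2.98
position: [0.4008, 0.0565, 0.3542]
ee_rot: [0.0, 0.993, 0.114, 0.0]
contact_force: [0.7, -0.1, 0.0]
width: 0.0854
```

```bash
python3 - <<'E'
from h import *
s=sensors.get_state();print(s['clock'],s['position'],s['ee_rot'],s['qpos'])
a=shot('wrist','wrist0.png')
np.set_printoptions(precision=4,suppress=True)
for q in ('stud_board','holder','board_top','holder_rim','timer'):
    print(q,[(np.round(d['point'],3).tolist(),round(d['score'],2)) for d in spotter.landmark_of(q,'wrist')][:6])
print(a['R'],-np.array(a['R']).T@a['t'],a['intrinsics'])
E
```

```text
2.975 [0.40076733 0.05647512 0.35418667] [2.63678062e-04 9.93438768e-01 1.14364028e-01 4.62075608e-04] [-3.20465593e-02 -1.51998731e-02  1.73033158e+00 -3.90761873e-04
  1.42546966e+00  1.30957652e+00]
stud_board [([0.451, -0.014, 0.002], 0.79), ([0.552, -0.184, 0.001], 0.24)]
holder [([0.453, 0.402, -0.001], 0.95), ([0.402, 0.278, -0.0], 0.83), ([0.392, 0.138, 0.0], 0.61)]
board_top [([0.453, -0.009, 0.004], 0.93), ([0.595, -0.009, 0.001], 0.59)]
holder_rim [([0.451, 0.398, 0.076], 0.87), ([0.404, 0.273, 0.072], 0.59)]
timer [([0.392, 0.139, 0.004], 0.88)]
[[ 0.2277 -0.9737 -0.    ]
 [-0.9233 -0.216   0.3176]
 [-0.3093 -0.0723 -0.9482]] [0.4811 0.0749 0.4229] [[269.5147   0.     262.6928]
 [  0.     269.5147 190.3177]
 [  0.       0.       1.    ]]
```

View pics/wrist0.png

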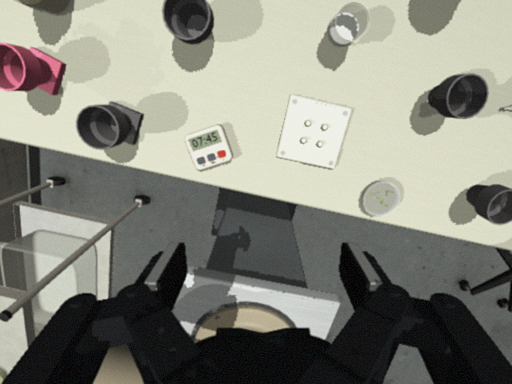

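The wrist view shows the board with corners (292,95), (353,107), (334,170), (276,155) and studs near (308,123), (324,127), (320,144), (304,140). The grey holder's mouth is at (98,125), with its foot corner at (143,118). The pink look-alike is at (15,68).

```bash
cat > board.py <<'E'
from h import *
from scipy.optimize import least_squares
def studs(i,c,yaw):
    """refine stud pixel positions is hard at this size: fit board corners by edge instead"""
def fit(i,px,half,z,x0):
    g=np.array([[1,1],[1,-1],[-1,-1],[-1,1]])*half
    def P(p):
        c,s=np.cos(p[2]),np.sin(p[2]);xy=g@np.array([[c,s],[-s,c]])+p[:2]
        return proj(i,np.c_[xy,np.full(4,z)])
    r=least_squares(lambda p:(P(p)-px).ravel(),x0);return r.x,np.abs(r.fun).max()
E
python3 - <<'E'
from board import *
i=shot('wrist')
g=cv2.cvtColor(i['color'],cv2.COLOR_RGB2GRAY)
c=cv2.cornerSubPix(g,np.float32([[292,95],[353,107],[334,170],[276,155]]).reshape(-1,1,2),(4,4),(-1,-1),(3,30,.01))[:,0]
print(c,[ray_z(i,p,.008).round(4).tolist() for p in c])
# order: g corners -> pixel; try orderings
for k in range(4):
  for o in (1,-1):
    r,e=fit(i,np.roll(c[::o],k,axis=0),.048,.008,[.45,-.01,0])
    if e<5: print('board',r,np.degrees(r[2]),e)
# studs: local contrast blobs
crop=cv2.resize(g[110:155,292:335],None,fx=10,fy=10,interpolation=cv2.INTER_CUBIC)
cv2.imwrite('pics/studs.png',crop)
E
```

```text
[[289.61722  95.03345]
 [350.7485  107.39034]
 [331.4587  167.5334 ]
 [275.4428  155.17747]] [[0.4962, 0.0361, 0.008], [0.5006, -0.0567, 0.008], [0.4063, -0.0563, 0.008], [0.4052, 0.0349, 0.008]]
board [ 0.45179275 -0.01065553  0.01844175] 1.0566341806843729 2.210278192537956
board [ 0.45179275 -0.01065553  1.58923808] 91.05663480047751 2.2102779106816115
board [ 0.45179275 -0.01065553 -3.1231508 ] -178.94335955986475 2.210275340341326
board [ 0.45179275 -0.01065553 -1.55235453] -88.94336278828075 2.210276810296648
```

Emit:
drive_tool --pt "0 0.044 -0.02 0" --pt "0 0.044 -0.02 0" --pt "0 0.044 -0.02 0" --pt "0 0.044 -0.02 0" --pt "0 0.044 -0.02 0"

```text
clock: 3.95
position: [0.4008, 0.275, 0.2536]
ee_rot: [0.0, 0.994, 0.113, 0.0]
contact_force: [0.4, -0.2, 0.8]
width: 0.0853
```

```bash
python3 - <<'E'
from h import *
s=sensors.get_state();print(s['clock'],s['position'],s['qpos'])
a=shot('wrist','wrist1.png')
for q in ('holder','holder_rim'):
    print(q,[(np.round(d['point'],3).tolist(),round(d['score'],2)) for d in spotter.landmark_of(q,'wrist')][:6])
E
```

```text
3.95 [0.40082179 0.27501261 0.25363372] [ 4.58434734e-01  1.78019315e-01  1.76933258e+00 -6.08571804e-04
  1.19339394e+00  1.80300573e+00]
holder [([0.453, 0.401, -0.003], 0.94), ([0.403, 0.276, 0.001], 0.68)]
holder_rim [([0.406, 0.272, 0.074], 0.76), ([0.449, 0.404, 0.077], 0.62)]
```

View pics/wrist1.png

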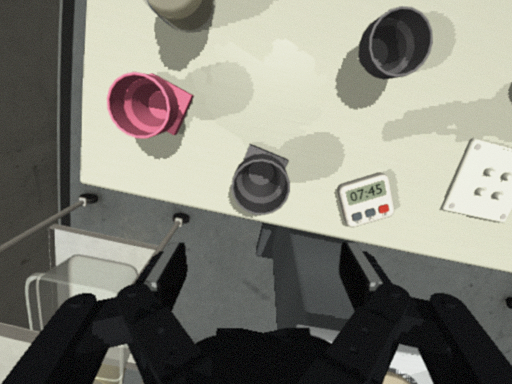

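The wrist view shows the holder's mouth at (261,183). Its foot shows behind, with corners near (256,144) and (289,160). I'll crop to get the yaw.

```bash
python3 - <<'E'
import cv2
a=cv2.imread('pics/wrist1.png')[135:225,220:305]
cv2.imwrite('pics/c1.png',cv2.resize(cv2.convertScaleAbs(a,alpha=1.6),None,fx=6,fy=6,interpolation=cv2.INTER_CUBIC))
E
```

```text
(no output)
```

View pics/c1.png

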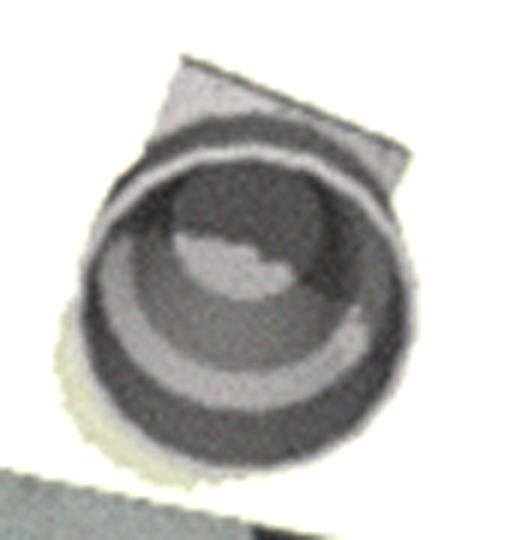

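```bash
cat >> h.py <<'E'
from scipy.optimize import least_squares
def sq(p,h,z):
    g=np.array([[1,1],[1,-1],[-1,-1],[-1,1]])*h;c,s=np.cos(p[2]),np.sin(p[2])
    return np.c_[g@np.array([[c,s],[-s,c]])+p[:2],np.full(4,z)]
E
python3 - <<'E'
from h import *
i=shot('wrist')
cr=lambda u,v:np.array([220+(u+.5)/6-.5,135+(v+.5)/6-.5])
T=[cr(183,66),cr(396,160)];B=[cr(184,57),cr(411,152)]
print('top',[ray_z(i,p,.012).round(4) for p in T],'bot',[ray_z(i,p,0).round(4) for p in B])
for pp,z in ((T,.012),(B,0)):
    d=ray_z(i,pp[0],z)-ray_z(i,pp[1],z);print(np.linalg.norm(d),np.degrees(np.arctan2(d[1],d[0])))
th=np.linspace(0,2*np.pi,72)
def circ(p):
    q=proj(i,np.c_[p[0]+.029*np.cos(th),p[1]+.029*np.sin(th),np.full(72,.074)]);return np.array([q[:,0].min(),q[:,0].max(),q[:,1].max(),q[:,1].min()])
m=np.array([cr(80,0)[0],cr(413,0)[0],cr(0,468)[1],cr(0,147)[1]])
r=least_squares(lambda p:circ(p)-m,[.4,.275],x_scale=.01,diff_step=1e-3);print('rim',r.x,r.fun)
def f(p):
    t=sq(p,.025,.012);b=sq(p,.025,0)
    return np.r_[(proj(i,t[[0,1]])-T).ravel(),(proj(i,b[[0,1]])-B).ravel(),circ(p)-m]
r=least_squares(f,[.4,.275,.1],x_scale=[.01,.01,.1],diff_step=1e-3);print('holder',r.x,np.degrees(r.x[2]),r.fun.round(1))
s=sensors.get_state();print(s['clock'],s['position'])
E
```

```text
top [array([0.4282, 0.2961, 0.012 ]), array([0.4198, 0.2517, 0.012 ])] bot [array([0.4279, 0.2964, 0.    ]), array([0.4197, 0.2475, 0.    ])]
0.04516445265510164 79.23132998967064
0.04951245646123306 80.3872833492372
rim [0.40190358 0.27704162] [-2.30260473  2.30279794  2.06038147 -1.62679307]
holder [ 0.40033894  0.27722161 -0.17930038] -10.273155224784244 [-0.9 -1.3  3.1  0.1 -0.6 -1.4 -0.3 -0.7 -2.8  1.7  3.4 -0.1]
4.15 [0.40046358 0.27417727 0.253573  ]
```

Emit:
drive_tool --pt "0 0.002 -0.04 0" --pt "0 0 -0.045 0" --pt "0 0 -0.04 0" --pt "0 0 -0.014 0" --pt "0 0 0 0" --jaw 0.0854

```text
clock: 4.78
position: [0.4009, 0.2761, 0.1152]
ee_rot: [0.0, 0.994, 0.113, -0.0]
contact_force: [-0.0, 0.2, 0.3]
width: 0.0855
```

Emit:
drive_tool --pt "0 0 0 0" --pt "0 0 0 0" --pt "0 0 0 0" --pt "0 0 0 0" --pt "0 0 0 0" --jaw 0.04 --force 40

```text
clock: 5.4
position: [0.4015, 0.2774, 0.1168]
ee_rot: [-0.0, 0.993, 0.114, 0.002]
contact_force: [-0.6, -0.6, 6.4]
width: 0.0564
```

Emit:
drive_tool --pt "0 0 0.02 0" --pt "0 0 0.04 0" --pt "0 -0.02 0.04 0" --pt "0 -0.05 0.0 3" --pt "0 -0.05 0.0 3"

```text
clock: 6.02
position: [0.4006, 0.1561, 0.2164]
ee_rot: [0.0, 0.986, 0.168, 0.002]
contact_force: [1.0, -0.3, -0.3]
width: 0.0563
```

Emit:
drive_tool --pt "0 -0.05 0.0 3" --pt "0 -0.045 0.0 2" --pt "0 0 0 0" --pt "0 0 0 0" --pt "0 0 0 0"

```text
clock: 6.65
position: [0.4004, 0.0629, 0.2151]
ee_rot: [-0.0, 0.978, 0.21, 0.0]
contact_force: [0.5, 0.9, -0.7]
width: 0.0565
```

```bash
python3 - <<'E'
from h import *
s=sensors.get_state();print(s['clock'],s['position'],s['ee_rot'],s['width'],s['contact_force'])
a=shot('wrist','wrist2.png')
for q in ('holder','holder_rim','board_top','stud_board'):
    print(q,[(np.round(d['point'],3).tolist(),round(d['score'],2)) for d in spotter.landmark_of(q,'wrist')][:6])
cv2.imwrite('pics/wrist2b.png',cv2.resize(a['color'][60:310,180:440,::-1],None,fx=2.4,fy=2.4,interpolation=cv2.INTER_CUBIC))
E
```

```text
6.65 [0.4003947  0.06293357 0.2151321 ] [-1.10550902e-04  9.77792905e-01  2.09573292e-01  2.41041857e-04] 0.05649125635191595 [ 0.51920172  0.9081949  -0.74774852]
holder [([0.4, 0.062, 0.1], 0.81)]
holder_rim [([0.403, 0.055, 0.172], 0.57)]
board_top [([0.455, -0.012, 0.007], 0.63)]
stud_board [([0.453, -0.009, -0.001], 0.98)]
```

View pics/wrist2b.png

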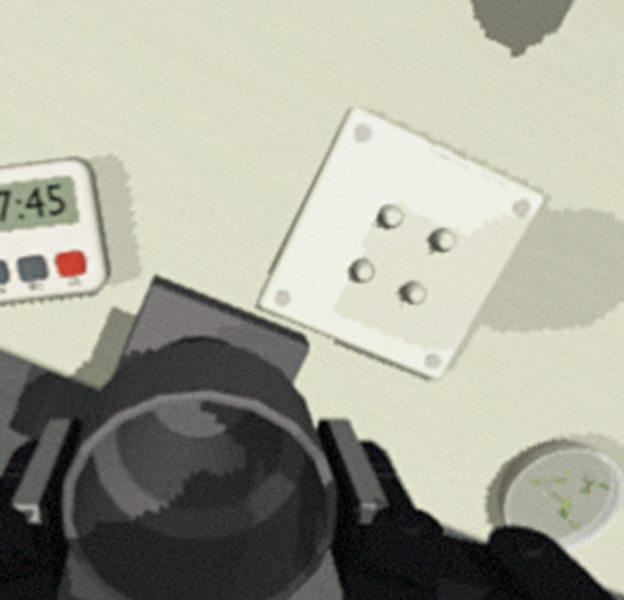

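The crop shows stud tops at (391,216), (442,239), (413,292) and (361,270). The board corners are at (352,108), (548,197), (435,380) and (258,305). The held holder's lower foot edge runs from (155,277) to (308,345).

```bash
python3 - <<'E'
from h import *
np.set_printoptions(precision=4,suppress=True)
i=shot('wrist');s=sensors.get_state()
cr=lambda u,v:np.array([180+(u+.5)/2.4-.5,60+(v+.5)/2.4-.5])
S=np.array([ray_z(i,cr(*p),.014) for p in [(391,216),(442,239),(413,292),(361,270)]])[:,:2]
C=np.array([ray_z(i,cr(*p),.008) for p in [(354,108),(547,198),(436,376),(261,305)]])[:,:2]
def rect(P):
    d=[np.degrees(np.arctan2(*(P[(k+1)%4]-P[k])[::-1])) for k in range(4)]
    return P.mean(0),[np.linalg.norm(P[(k+1)%4]-P[k]).round(4) for k in range(4)],[round((x+45)%90-45,1) for x in d]
print(rect(S));print(rect(C))
for z,pp in ((.0983,((155,277),(308,345))),(.1103,((153,288),(301,356)))):
    a,b=[ray_z(i,cr(*p),z)[:2] for p in pp];d=a-b;L=np.linalg.norm(d);n=np.array([d[1],-d[0]])/L
    print('foot edge',a,b,L,np.degrees(np.arctan2(d[1],d[0]))-90,'centre',(a+b)/2-n*.025)
print(s['position'])
E
```

```text
(array([ 0.4529, -0.0093]), [np.float64(0.0248), np.float64(0.0256), np.float64(0.0256), np.float64(0.0259)], [np.float64(1.1), np.float64(1.1), np.float64(1.6), np.float64(-0.7)])
(array([ 0.4533, -0.0102]), [np.float64(0.0936), np.float64(0.0919), np.float64(0.0901), np.float64(0.0918)], [np.float64(1.5), np.float64(-0.8), np.float64(1.5), np.float64(1.4)])
foot edge [0.4239 0.0872] [0.4233 0.0359] 0.051338949095143756 -0.6888173112234597 centre [0.3986 0.0618]
foot edge [0.4241 0.087 ] [0.4228 0.04  ] 0.04701285475573434 -1.5738819061841127 centre [0.3985 0.0642]
[0.4004 0.0625 0.2149]
```

Emit:
drive_tool --pt "0.018 -0.024 0 2" --pt "0.018 -0.024 0 0" --pt "0.018 -0.024 -0.02 0" --pt "0 0 -0.03 0" --pt "0 0 -0.02 0"

```text
clock: 7.58
position: [0.4542, -0.0102, 0.1436]
ee_rot: [-0.0, 0.974, 0.226, -0.001]
contact_force: [-0.9, 0.9, -1.0]
width: 0.0567
```

```bash
python3 - <<'E'
from h import *
s=sensors.get_state();print(s['clock'],s['position'],s['ee_rot'],s['contact_force'])
a=shot('wrist')
cv2.imwrite('pics/wrist3.png',cv2.resize(a['color'][60:310,130:390,::-1],None,fx=2.4,fy=2.4,interpolation=cv2.INTER_CUBIC))
for c in('wrist','side'):
  if c!='wrist': shot(c)
  for q in ('holder','holder_rim','board_top'):
    print(c,q,[(np.round(d['point'],3).tolist(),round(d['score'],2)) for d in spotter.landmark_of(q,c)][:3])
E
```

```text
7.575 [ 0.4542097  -0.01019838  0.14362191] [-2.98058167e-04  9.74214894e-01  2.25620649e-01 -7.57135321e-04] [-0.86419978  0.85452491 -1.02227589]
wrist holder [([0.456, -0.014, 0.026], 0.8)]
wrist holder_rim []
wrist board_top []
side holder [([0.456, -0.007, 0.033], 0.66), ([0.45, 0.402, 0.005], 0.51)]
side holder_rim [([0.455, -0.011, 0.101], 0.72), ([0.454, 0.402, 0.07], 0.52)]
side board_top [([0.45, -0.014, 0.008], 0.74), ([0.556, -0.184, 0.001], 0.18)]
```

View pics/wrist3.png

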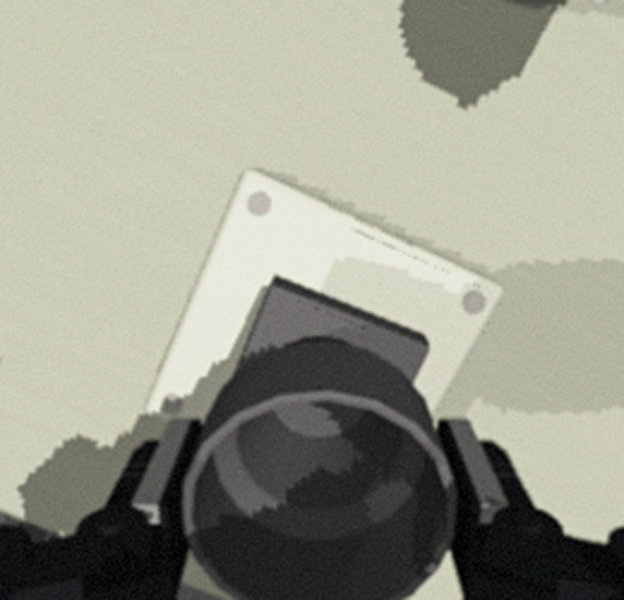

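```bash
python3 - <<'E'
from h import *
np.set_printoptions(precision=4,suppress=True)
i=shot('wrist')
cr=lambda u,v:np.array([130+(u+.5)/2.4-.5,60+(v+.5)/2.4-.5])
for n,z,h,pp in (('foot bot',.0268,.025,((275,277),(429,343))),('foot top',.0388,.025,((274,287),(424,350))),('board',.008,.048,((247,171),(502,289)))):
    a,b=[ray_z(i,cr(*p),z)[:2] for p in pp];d=a-b;L=np.linalg.norm(d);m=np.array([d[1],-d[0]])/L
    print(n,a,b,L,np.degrees(np.arctan2(d[1],d[0]))-90,'centre',(a+b)/2-m*h)
E
```

```text
foot bot [0.4773 0.0151] [ 0.4792 -0.0369] 0.052033128544318984 2.0339078552292307 centre [ 0.4533 -0.0117]
foot top [0.4779 0.0148] [ 0.4798 -0.0326] 0.04749514196048308 2.349715362462433 centre [ 0.4539 -0.0099]
board [0.4996 0.0366] [ 0.5018 -0.0557] 0.09226373638240343 1.3881509575265056 centre [ 0.4527 -0.0107]
```

Emit:
drive_tool --pt "0 0 -0.006 0" --pt "0 0 -0.004 0" --pt "0 0 -0.003 0" --pt "0 0 -0.003 0" --pt "0 0 0 0"

```text
clock: 8.65
position: [0.4537, -0.01, 0.1285]
ee_rot: [-0.0, 0.974, 0.226, -0.001]
contact_force: [-1.4, -0.5, -1.4]
width: 0.0559
```

Emit:
drive_tool --pt "0 0 -0.002 0" --pt "0 0 -0.002 0" --pt "0 0 -0.001 0" --pt "0 0 0 0" --pt "0 0 0 0"

```text
clock: 9.28
position: [0.4536, -0.0102, 0.1249]
ee_rot: [0.0, 0.974, 0.226, -0.001]
contact_force: [-5.3, -1.5, 10.5]
width: 0.0563
```

Emit:
drive_tool --pt "0 0 -0.002 0" --pt "0 0 -0.002 0" --pt "0 0 0 0" --pt "0 0 0 0" --pt "0 0 0 0"

```text
clock: 9.9
position: [0.4534, -0.0102, 0.1246]
ee_rot: [0.0, 0.974, 0.226, -0.0]
contact_force: [-15.8, 0.0, 46.1]
width: 0.0567
```

```bash
python3 - <<'E'
from h import *
a=shot('wrist')
cv2.imwrite('pics/wrist4.png',cv2.resize(a['color'][60:310,130:390,::-1],None,fx=2.4,fy=2.4,interpolation=cv2.INTER_CUBIC))
for c in('wrist','side'):
  if c!='wrist': shot(c,'side4.png')
  for q in ('holder','holder_rim','board_top'):
    print(c,q,[(np.round(d['point'],3).tolist(),round(d['score'],2)) for d in spotter.landmark_of(q,c)][:3])
E
```

```text
wrist holder [([0.455, -0.01, 0.008], 0.73)]
wrist holder_rim [([0.457, -0.014, 0.078], 0.66)]
wrist board_top []
side holder [([0.454, -0.01, 0.011], 0.82), ([0.451, 0.402, 0.007], 0.66)]
side holder_rim [([0.455, -0.014, 0.081], 0.89), ([0.455, 0.402, 0.073], 0.68), ([0.419, -0.315, 0.005], 0.47)]
side board_top [([0.448, -0.014, 0.006], 0.59)]
```

View pics/wrist4.png

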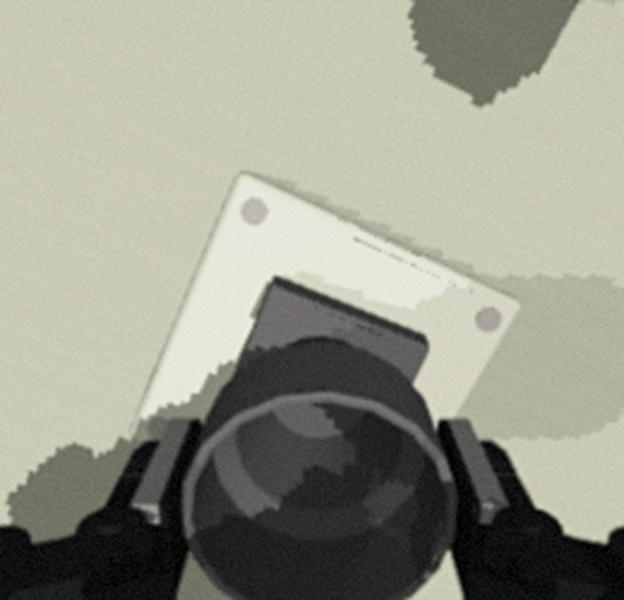

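The holder is flush: the wrist stopped at the predicted height with 46 N of reaction, and the foot edge (275,280)–(428,345) shows no gap or shadow under it. Release, then go to the pot near (0.552, -0.184).

Emit:
drive_tool --pt "0 0 0.004 0" --pt "0 0 0 0" --pt "0 0 0 0" --pt "0 0 0 0" --pt "0 0 0 0"

```text
clock: 10.92
position: [0.4537, -0.0102, 0.1249]
ee_rot: [0.0, 0.974, 0.226, -0.001]
contact_force: [-7.6, -1.7, 15.0]
width: 0.0564
```

Emit:
drive_tool --pt "0 0 0 0" --pt "0 0 0 0" --pt "0 0 0 0" --pt "0 0 0.015 0" --pt "0 0 0.04 0" --jaw 0.0854

```text
clock: 11.55
position: [0.4534, -0.0099, 0.1778]
ee_rot: [-0.001, 0.974, 0.226, -0.002]
contact_force: [-0.2, -0.2, -0.4]
width: 0.0853
```

Emit:
drive_tool --pt "0 0 0.055 0" --pt "0 0 0.055 0" --pt "0 0 0 0" --pt "0 0 0 0" --pt "0 0 0 0"

```text
clock: 12.18
position: [0.4536, -0.0099, 0.2873]
ee_rot: [-0.001, 0.974, 0.226, -0.002]
contact_force: [-0.1, -0.5, -0.5]
width: 0.0854
```

```bash
cat > rim.py <<'E'
from h import *
def rim(i,x0,z,r=.029,ri=.0265):
    """fit circle centre xy at height z: maximise gradient along the projected outer rim"""
    g=cv2.GaussianBlur(cv2.cvtColor(i['color'],cv2.COLOR_RGB2GRAY),(0,0),1.0).astype(np.float32)
    th=np.linspace(0,2*np.pi,180,endpoint=False)
    def samp(p,rr):
        q=proj(i,np.c_[p[0]+rr*np.cos(th),p[1]+rr*np.sin(th),np.full(180,z)]).astype(np.float32)
        return cv2.remap(g,q[:,0].reshape(1,-1),q[:,1].reshape(1,-1),cv2.INTER_LINEAR)[0]
    best=None
    for dx in np.arange(-.012,.0121,.001):
        for dy in np.arange(-.012,.0121,.001):
            p=(x0[0]+dx,x0[1]+dy);v=np.clip(samp(p,r+.002)-samp(p,r-.002),-60,60)
            s=np.median(v)+v.mean()
            if best is None or s>best[0]: best=(s,p)
    return np.round(best[1],4),best[0]
E
python3 - <<'E'
from rim import *
s=sensors.get_state();print(s['clock'],s['position'],s['contact_force'])
a=shot('wrist','wrist5.png')
for q in ('holder','holder_rim','pot_1'):
    print(q,[(np.round(d['point'],3).tolist(),round(d['score'],2)) for d in spotter.landmark_of(q,'wrist')][:4])
print('holder rim',rim(a,(.453,-.01),.082),'potA',rim(a,(.552,-.184),.064))
E
```

```text
12.175 [ 0.45358808 -0.00989289  0.28725536] [-0.13223289 -0.45593218 -0.53879407]
holder [([0.454, -0.011, 0.009], 0.73)]
holder_rim [([0.456, -0.014, 0.081], 0.94)]
pot_1 [([0.55, -0.186, 0.0], 0.84), ([0.56, 0.187, -0.003], 0.72), ([0.417, -0.319, -0.0], 0.67), ([0.378, -0.152, -0.003], 0.57)]
holder rim (array([ 0.457, -0.009]), np.float32(113.47334)) potA (array([ 0.55 , -0.177]), np.float32(101.13041))
```

View pics/wrist5.png

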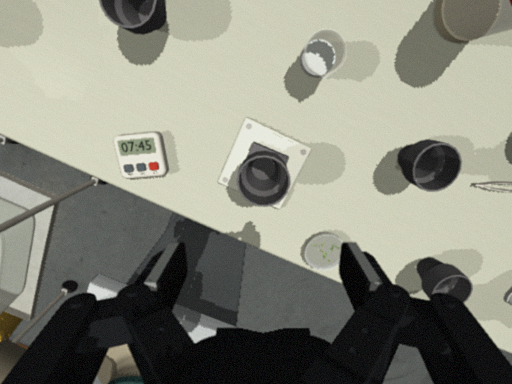

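The holder stands on the board with its mouth at (264,178). The pot at (433,165) is next.

Emit:
drive_tool --pt "0.0195 -0.035 0 0" --pt "0.0195 -0.035 0 0" --pt "0.0195 -0.035 0 0" --pt "0.0195 -0.035 -0.02 0" --pt "0.0195 -0.035 -0.04 0"

```text
clock: 13.0
position: [0.5536, -0.1868, 0.2294]
ee_rot: [0.001, 0.974, 0.226, 0.002]
contact_force: [0.4, 0.3, 0.9]
width: 0.0853
```

```bash
python3 - <<'E'
from rim import *
a=shot('wrist','wrist6.png')
s=sensors.get_state();print(s['clock'],s['position'],s['contact_force'])
for q in ('pot_1',):
    for f in (spotter.landmark_of,spotter.find_in): print(q,[(np.round(d['point'],3).tolist(),round(d['score'],2)) for d in f(q,'wrist')][:4])
print('potA',rim(a,(.551,-.185),.064))
E
```

```text
13.05 [ 0.55342388 -0.19022616  0.22243515] [ 1.31083386 -3.28724182 -3.02190235]
pot_1 [([0.548, -0.185, 0.001], 0.76), ([0.418, -0.319, -0.003], 0.62)]
pot_1 [([0.431, -0.314, 0.043], 0.93), ([0.538, -0.188, 0.037], 0.64), ([0.455, -0.015, 0.058], 0.47)]
potA (array([ 0.554, -0.182]), np.float32(114.33769))
```

Emit:
drive_tool --pt "0 0.001 0 0" --pt "0 0 -0.03 0" --pt "0 0 -0.045 0" --pt "0 0 -0.03 0" --pt "0 0 -0.012 0"

```text
clock: 13.78
position: [0.5513, -0.1827, 0.1117]
ee_rot: [-0.0, 0.974, 0.226, -0.0]
contact_force: [0.2, -0.9, 0.4]
width: 0.0854
```

Emit:
drive_tool --pt "0 0 0 0" --pt "0 0 0 0" --pt "0 0 0 0" --pt "0 0 0 0" --pt "0 0 0 0" --jaw 0.045 --force 25

```text
clock: 14.4
position: [0.5528, -0.1843, 0.1137]
ee_rot: [0.001, 0.974, 0.226, 0.001]
contact_force: [0.1, 1.3, 5.9]
width: 0.0569
```

Emit:
drive_tool --pt "0 0 0.02 0" --pt "0 0 0.05 0" --pt "0 0 0.05 0" --pt "0 0.02 0.03 0" --pt "-0.015 0.04 0 0"

```text
clock: 15.02
position: [0.5392, -0.1253, 0.2655]
ee_rot: [0.003, 0.974, 0.225, 0.004]
contact_force: [-0.4, -0.7, -0.1]
width: 0.0567
```

Emit:
drive_tool --pt "-0.025 0.04 0 0" --pt "-0.025 0.04 0 0" --pt "-0.025 0.03 0 0" --pt "-0.008 0.004 -0.02 0" --pt "0 0 0 0"

```text
clock: 15.65
position: [0.4524, -0.0095, 0.2415]
ee_rot: [-0.0, 0.974, 0.226, -0.001]
contact_force: [0.7, 0.4, -0.6]
width: 0.0569
```

```bash
python3 - <<'E'
from h import *
s=sensors.get_state();print(s['clock'],s['position'],s['contact_force'],s['width'])
a=shot('wrist')
n=cv2.resize(a['color'][60:310,130:390,::-1],None,fx=1.5,fy=1.5,interpolation=cv2.INTER_CUBIC)
o=cv2.resize(cv2.imread('pics/wrist4.png'),(n.shape[1],n.shape[0]))
cv2.imwrite('pics/cmp1.png',np.hstack([o,n]))
print([(np.round(d['point'],3).tolist(),round(d['score'],2)) for d in spotter.landmark_of('pot_1','wrist')][:4])
print([(np.round(d['point'],3).tolist(),round(d['score'],2)) for d in spotter.landmark_of('holder_rim','wrist')][:4])
shot('side')
print([(np.round(d['point'],3).tolist(),round(d['score'],2)) for d in spotter.landmark_of('pot_1','side')][:4])
print([(np.round(d['point'],3).tolist(),round(d['score'],2)) for d in spotter.landmark_of('holder_rim','side')][:4])
E
```

```text
15.65 [ 0.45244222 -0.00946597  0.24149405] [ 0.66916154  0.42864868 -0.55901748] 0.0568857742306352
[([0.447, -0.008, 0.129], 0.97)]
[([0.456, -0.013, 0.081], 0.91)]
[([0.418, -0.314, 0.001], 0.79), ([0.454, -0.011, 0.13], 0.79), ([0.552, 0.187, 0.0], 0.78), ([0.389, 0.14, 0.001], 0.4)]
[([0.455, 0.4, 0.072], 0.7), ([0.452, -0.01, 0.081], 0.6)]
```

View pics/cmp1.png

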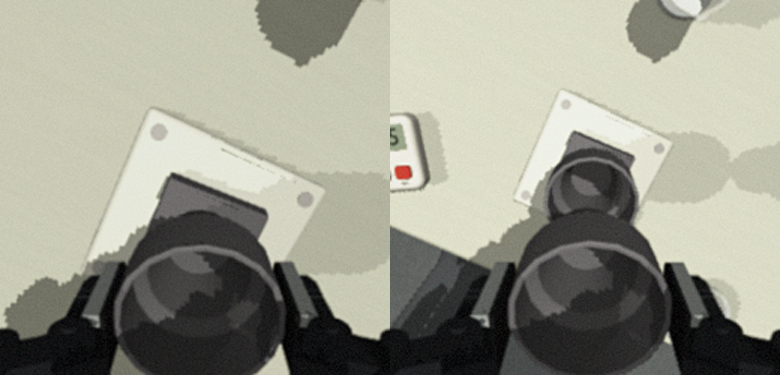

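The rim rows (247 for the held holder, 243 for the held pot) put the pot about 2–3 mm behind the tool centre. I shift +2.5 mm in x and go down.

Emit:
drive_tool --pt "0.0025 0.001 -0.02 0" --pt "0 0 -0.03 0" --pt "0 0 -0.02 0" --pt "0 0 -0.004 0" --pt "0 0 0 0"

```text
clock: 16.58
position: [0.457, -0.0093, 0.1683]
ee_rot: [0.0, 0.974, 0.226, 0.0]
contact_force: [0.1, 0.7, 0.5]
width: 0.0574
```

Emit:
drive_tool --pt "0 0 -0.003 0" --pt "0 0 -0.003 0" --pt "0 0 -0.002 0" --pt "0 0 0 0" --pt "0 0 0 0"

```text
clock: 17.2
position: [0.457, -0.0092, 0.162]
ee_rot: [0.001, 0.974, 0.226, 0.001]
contact_force: [-3.4, 0.5, 15.0]
width: 0.0565
```

Emit:
drive_tool --pt "0 0 -0.001 0" --pt "0 0 0.003 0" --pt "0 0 0 0" --pt "0 0 0 0" --pt "0 0 0 0"

```text
clock: 17.82
position: [0.4567, -0.0091, 0.1623]
ee_rot: [0.0, 0.974, 0.226, 0.0]
contact_force: [-1.7, -0.8, 6.4]
width: 0.057
```

Emit:
drive_tool --pt "0 0 0 0" --pt "0 0 0 0" --pt "0 0 0 0" --pt "0 0 0.015 0" --pt "0 0 0.04 0" --jaw 0.0854

```text
clock: 18.45
position: [0.4551, -0.0088, 0.2157]
ee_rot: [-0.001, 0.974, 0.226, -0.003]
contact_force: [-0.3, 0.0, -0.6]
width: 0.0855
```

Emit:
drive_tool --pt "0 0 0.05 0" --pt "0 -0.02 0.03 0" --pt "-0.005 -0.05 0 0" --pt "-0.005 -0.05 0 0" --pt "-0.005 -0.05 0 0"

```text
clock: 19.08
position: [0.4411, -0.1804, 0.2969]
ee_rot: [0.0, 0.974, 0.226, 0.0]
contact_force: [0.4, -1.6, -1.0]
width: 0.0857
```

```bash
python3 - <<'E'
from h import *
a=shot('wrist','wrist7.png')
s=sensors.get_state();print(s['clock'],s['position'],s['contact_force'],s['width'])
for c in ('wrist','side'):
    if c=='side': shot(c,'side7.png')
    for q in ('pot_1','holder_rim','holder'): print(c,q,[(np.round(d['point'],3).tolist(),round(d['score'],2)) for d in spotter.landmark_of(q,c)][:5])
E
```

```text
19.125 [ 0.44103533 -0.18649231  0.29686499] [ 0.35543335 -4.94324628  1.06353306] 0.08528803832978409
wrist pot_1 [([0.452, -0.008, 0.049], 0.57)]
wrist holder_rim []
wrist holder [([0.453, -0.009, 0.01], 0.7)]
side pot_1 [([0.456, -0.009, 0.047], 0.98), ([0.418, -0.316, 0.002], 0.88), ([0.558, 0.186, 0.001], 0.57)]
side holder_rim [([0.455, -0.012, 0.085], 0.94), ([0.454, 0.4, 0.071], 0.8)]
side holder [([0.454, -0.01, 0.011], 0.78)]
```

View pics/wrist7.png

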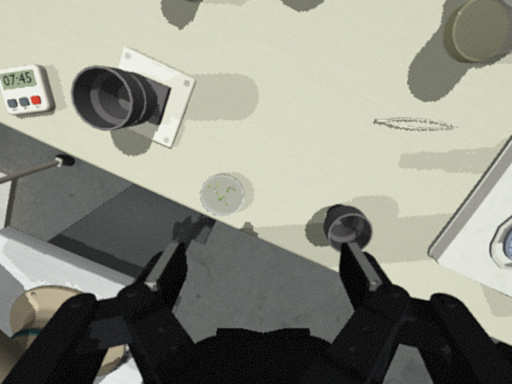

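The first pot is nested: the spotter gives its origin at z ≈ 0.048, and the stack at (110,98) looks straight. The next pot is at (348,225), with the tray edge from (430,255) far enough off.

Emit:
drive_tool --pt "-0.007 -0.045 -0.03 0" --pt "-0.007 -0.046 -0.03 0" --pt "-0.0075 -0.046 -0.02 0" --pt "0 0 0 0" --pt "0 0 0 0"

```text
clock: 20.1
position: [0.4202, -0.3149, 0.217]
ee_rot: [-0.0, 0.974, 0.226, 0.0]
contact_force: [0.1, 0.2, -0.5]
width: 0.0854
```

```bash
python3 - <<'E'
from rim import *
s=sensors.get_state();print(s['clock'],s['position'],s['contact_force'],s['width'])
a=shot('wrist','wrist8.png')
for q in ('pot_1',): print(q,[(np.round(d['point'],3).tolist(),round(d['score'],2)) for d in spotter.landmark_of(q,'wrist')][:5])
print(rim(a,(.4185,-.316),.064))
E
```

```text
20.1 [ 0.420234   -0.31492925  0.21701773] [ 0.10860058  0.18176332 -0.46397626] 0.08542395368231924
pot_1 [([0.418, -0.316, -0.001], 0.86)]
(array([ 0.4235, -0.312 ]), np.float32(109.81099))
```

Emit:
drive_tool --pt "-0.001 -0.001 -0.03 0" --pt "0 0 -0.04 0" --pt "0 0 -0.025 0" --pt "0 0 -0.011 0" --pt "0 0 0 0"

```text
clock: 20.82
position: [0.4193, -0.3164, 0.1112]
ee_rot: [-0.0, 0.974, 0.226, 0.0]
contact_force: [0.3, -0.5, -0.5]
width: 0.0857
```

Emit:
drive_tool --pt "0 0 0 0" --pt "0 0 0 0" --pt "0 0 0 0" --pt "0 0 0 0" --pt "0 0 0 0" --jaw 0.045 --force 25

```text
clock: 21.45
position: [0.4194, -0.3175, 0.1122]
ee_rot: [0.001, 0.974, 0.226, 0.001]
contact_force: [-0.5, 0.7, 5.7]
width: 0.0556
```

Emit:
drive_tool --pt "0 0 0.02 0" --pt "0 0 0.05 0" --pt "0 0 0.05 0" --pt "0 0.02 0.05 0" --pt "0.003 0.04 0.01 0"

```text
clock: 22.08
position: [0.4233, -0.2586, 0.295]
ee_rot: [0.004, 0.974, 0.225, 0.003]
contact_force: [0.4, -0.3, -1.0]
width: 0.056
```

Emit:
drive_tool --pt "0.008 0.055 0 0" --pt "0.008 0.055 0 0" --pt "0.008 0.055 0 0" --pt "0.006 0.05 0 0" --pt "0.003 0.03 0 0"

```text
clock: 22.7
position: [0.4546, -0.0099, 0.2912]
ee_rot: [-0.0, 0.974, 0.227, 0.0]
contact_force: [0.5, 0.0, -1.0]
width: 0.0559
```

Emit:
drive_tool --pt "0 0 -0.02 0" --pt "0 0 0 0" --pt "0 0 0 0" --pt "0 0 0 0" --pt "0 0 0 0"

```text
clock: 23.32
position: [0.4552, -0.0125, 0.2714]
ee_rot: [0.0, 0.974, 0.225, 0.0]
contact_force: [0.1, -0.4, -1.8]
width: 0.0558
```

```bash
cat > held.py <<'E'
from h import *
def row(g):
    # rim's far edge: brightest row in the column band through the gripper centre, rows 200-260
    return cv2.GaussianBlur(g,(0,0),1)[195:260,258:272].mean(1)
E
python3 - <<'E'
from held import *
s=sensors.get_state();print(s['clock'],s['position'],s['contact_force'],s['width'])
a=shot('wrist','wrist9.png')
w4=cv2.resize(cv2.imread('pics/wrist4.png',0),(260,250),interpolation=cv2.INTER_AREA)
f4=np.zeros((384,512),np.uint8);f4[60:310,130:390]=w4
c=cv2.imread('pics/cmp1.png',0)[:,390:];f1=np.zeros((384,512),np.uint8);f1[60:310,130:390]=cv2.resize(c,(260,250),interpolation=cv2.INTER_AREA)
g=cv2.cvtColor(a['color'],cv2.COLOR_RGB2GRAY)
for n,f in (('holder',f4),('potA',f1),('potC',g)):
    r=row(f);print(n,r.round().astype(int).tolist(),195+r[20:40].argmax()+0)
for q in ('pot_1','holder_rim'): print(q,[(np.round(d['point'],3).tolist(),round(d['score'],2)) for d in spotter.landmark_of(q,'wrist')][:5])
shot('side')
for q in ('pot_1','holder_rim'): print(q,[(np.round(d['point'],3).tolist(),round(d['score'],2)) for d in spotter.landmark_of(q,'side')][:5])
E
```

```text
23.325 [ 0.45515314 -0.01246117  0.27139263] [ 0.12043105 -0.37632566 -1.82984932] 0.055773520542807944
holder [109, 108, 107, 103, 91, 71, 53, 45, 46, 49, 50, 51, 50, 51, 51, 51, 51, 52, 52, 52, 52, 52, 52, 53, 52, 51, 53, 63, 82, 101, 108, 102, 87, 72, 66, 68, 71, 73, 75, 79, 83, 85, 87, 89, 91, 90, 84, 74, 67, 64, 63, 63, 63, 63, 63, 63, 63, 62, 60, 54, 49, 44, 40, 38, 37] 205
potA [70, 68, 65, 60, 53, 49, 50, 54, 56, 56, 56, 56, 57, 57, 57, 57, 57, 58, 58, 58, 57, 57, 57, 59, 66, 82, 103, 117, 115, 102, 86, 78, 77, 80, 82, 84, 88, 92, 95, 97, 99, 100, 97, 90, 81, 74, 71, 70, 70, 69, 69, 69, 69, 69, 69, 69, 68, 65, 59, 52, 46, 42, 40, 40, 40] 202
potC [52, 54, 56, 58, 58, 58, 57, 58, 58, 58, 59, 59, 59, 59, 59, 59, 59, 63, 75, 98, 116, 121, 110, 92, 72, 62, 65, 72, 77, 79, 81, 85, 89, 92, 94, 97, 101, 104, 103, 98, 87, 77, 72, 71, 71, 71, 71, 71, 71, 71, 70, 70, 71, 71, 70, 70, 70, 71, 70, 69, 66, 60, 53, 47, 44] 196
pot_1 [([0.454, -0.013, 0.158], 0.93), ([0.56, 0.186, -0.003], 0.91)]
holder_rim []
pot_1 [([0.556, 0.19, -0.002], 0.8), ([0.458, -0.013, 0.164], 0.68), ([0.458, -0.011, 0.049], 0.63)]
holder_rim [([0.454, -0.012, 0.084], 0.93), ([0.454, 0.403, 0.073], 0.62)]
```

Emit:
drive_tool --pt "-0.002 0.0015 -0.02 0" --pt "0 0 -0.03 0" --pt "0 0 -0.02 0" --pt "0 0 -0.004 0" --pt "0 0 0 0"

```text
clock: 24.25
position: [0.4532, -0.0106, 0.1972]
ee_rot: [0.0, 0.974, 0.226, 0.0]
contact_force: [-0.8, 0.2, -0.5]
width: 0.0562
```

Emit:
drive_tool --pt "0 0 -0.003 0" --pt "0 0 -0.003 0" --pt "0 0 -0.002 0" --pt "0 0 0 0" --pt "0 0 0 0"

```text
clock: 24.88
position: [0.4537, -0.0108, 0.1906]
ee_rot: [0.001, 0.974, 0.226, 0.001]
contact_force: [-1.9, -0.2, 8.7]
width: 0.0562
```

Emit:
drive_tool --pt "0 0 -0.001 0" --pt "0 0 0 0" --pt "0 0 0.002 0" --pt "0 0 0 0" --pt "0 0 0 0"

```text
clock: 25.5
position: [0.4534, -0.0108, 0.1907]
ee_rot: [0.001, 0.974, 0.226, 0.001]
contact_force: [-1.7, -0.8, 7.8]
width: 0.0559
```

Emit:
drive_tool --pt "0 0 0 0" --pt "0 0 0 0" --pt "0 0 0 0" --pt "0 0 0.015 0" --pt "0 0 0.04 0" --jaw 0.0854

```text
clock: 26.12
position: [0.4516, -0.0103, 0.2437]
ee_rot: [-0.001, 0.974, 0.226, -0.003]
contact_force: [1.5, 0.2, 0.3]
width: 0.0857
```

Emit:
drive_tool --pt "0 0 0.045 0" --pt "0.005 0.02 0.015 0" --pt "0.02 0.05 0 0" --pt "0.025 0.05 0 0" --pt "0.025 0.045 0 0"

```text
clock: 26.75
position: [0.5284, 0.1561, 0.3049]
ee_rot: [0.0, 0.974, 0.226, 0.0]
contact_force: [0.6, -1.0, 0.4]
width: 0.0854
```

Emit:
drive_tool --pt "0.025 0.03 -0.03 0" --pt "0 0 -0.03 0" --pt "0 0 -0.025 0" --pt "0 0 0 0" --pt "0 0 0 0"

```text
clock: 27.38
position: [0.5534, 0.1845, 0.2207]
ee_rot: [0.0, 0.974, 0.226, 0.001]
contact_force: [0.4, -0.2, 0.4]
width: 0.0856
```

```bash
python3 - <<'E'
from rim import *
s=sensors.get_state();print(s['clock'],s['position'],s['contact_force'],s['width'])
a=shot('wrist','wrist10.png')
for c in ('wrist','side'):
    if c=='side': shot(c,'side10.png')
    for q in ('pot_1','holder_rim','holder','bottle_agar'): print(c,q,[(np.round(d['point'],3).tolist(),round(d['score'],2)) for d in spotter.landmark_of(q,c)][:5])
print(rim(a,(.556,.187),.064))
E
```

```text
27.375 [0.55344548 0.18450588 0.22073368] [ 0.40657978 -0.15669847  0.39089967] 0.08561428055791269
wrist pot_1 [([0.558, 0.186, -0.004], 0.92)]
wrist holder_rim []
wrist holder [([0.456, 0.4, 0.001], 0.89), ([0.453, -0.012, 0.005], 0.54)]
wrist bottle_agar [([0.56, 0.393, -0.002], 0.75)]
side pot_1 [([0.558, 0.188, -0.003], 0.79), ([0.393, 0.14, 0.0], 0.73), ([0.451, -0.016, 0.049], 0.69), ([0.455, -0.008, 0.081], 0.56)]
side holder_rim [([0.456, 0.404, 0.072], 0.79), ([0.452, -0.012, 0.082], 0.6)]
side holder [([0.453, 0.404, 0.006], 0.95), ([0.452, -0.006, 0.013], 0.79)]
side bottle_agar [([0.56, 0.392, 0.001], 0.7)]
(array([0.561, 0.188]), np.float32(112.93501))
```

Emit:
drive_tool --pt "0.0035 0.0015 -0.03 0" --pt "0 0 -0.04 0" --pt "0 0 -0.028 0" --pt "0 0 -0.011 0" --pt "0 0 0 0"

```text
clock: 28.5
position: [0.5564, 0.1859, 0.1106]
ee_rot: [0.0, 0.974, 0.226, -0.0]
contact_force: [-0.6, -0.5, -0.5]
width: 0.0849
```

Emit:
drive_tool --pt "0 0 0 0" --pt "0 0 0 0" --pt "0 0 0 0" --pt "0 0 0 0" --pt "0 0 0 0" --jaw 0.045 --force 25

```text
clock: 29.12
position: [0.5573, 0.1862, 0.1126]
ee_rot: [0.0, 0.974, 0.226, 0.002]
contact_force: [-0.9, -0.6, 6.4]
width: 0.0578
```

Emit:
drive_tool --pt "0 0 0.02 0" --pt "0 0 0.05 0" --pt "0 0 0.055 0" --pt "0 0 0.055 0" --pt "0 0 0.02 0"

```text
clock: 29.75
position: [0.5575, 0.1862, 0.3155]
ee_rot: [0.0, 0.974, 0.226, 0.004]
contact_force: [0.1, 0.2, 0.3]
width: 0.0581
```

Emit:
drive_tool --pt "-0.021 -0.04 0 0" --pt "-0.021 -0.04 0 0" --pt "-0.021 -0.04 0 0" --pt "-0.021 -0.04 0 0" --pt "-0.02 -0.037 0 0"

```text
clock: 30.38
position: [0.4513, -0.0122, 0.3112]
ee_rot: [0.0, 0.974, 0.226, 0.0]
contact_force: [-0.1, -1.0, -0.2]
width: 0.0579
```

Emit:
drive_tool --pt "0 0 -0.01 0" --pt "0 0 0 0" --pt "0 0 0 0" --pt "0 0 0 0" --pt "0 0 0 0"

```text
clock: 31.0
position: [0.4528, -0.0105, 0.301]
ee_rot: [0.0, 0.974, 0.226, 0.0]
contact_force: [-0.6, -0.7, -0.2]
width: 0.0575
```

```bash
python3 - <<'E'
from held import *
s=sensors.get_state();print(s['clock'],s['position'],s['contact_force'],s['width'])
a=shot('wrist','wrist11.png');g=cv2.cvtColor(a['color'],cv2.COLOR_RGB2GRAY);r=row(g);print(r.round().astype(int).tolist())
for c in ('wrist','side'):
    if c=='side': shot(c)
    for q in ('pot_1','holder_rim'): print(c,q,[(np.round(d['point'],3).tolist(),round(d['score'],2)) for d in spotter.landmark_of(q,c)][:5])
E
```

```text
31.0 [ 0.45275638 -0.01054352  0.30096368] [-0.60008948 -0.74838921 -0.15372864] 0.05751076975295203
[68, 60, 53, 52, 55, 58, 59, 59, 58, 58, 59, 60, 60, 60, 60, 60, 60, 60, 60, 60, 62, 74, 97, 118, 124, 113, 92, 70, 60, 63, 71, 79, 84, 85, 87, 91, 95, 98, 100, 103, 104, 100, 90, 80, 74, 72, 73, 73, 73, 73, 72, 72, 73, 73, 73, 73, 73, 73, 72, 70, 66, 60, 53, 47, 43]
wrist pot_1 [([0.458, -0.009, 0.184], 0.96), ([0.451, -0.014, 0.079], 0.88)]
wrist holder_rim []
side pot_1 [([0.452, -0.012, 0.19], 0.96), ([0.454, -0.012, 0.082], 0.81), ([0.454, -0.014, 0.047], 0.57)]
side holder_rim [([0.455, 0.4, 0.071], 0.66), ([0.457, -0.012, 0.052], 0.26)]
```

Emit:
drive_tool --pt "0 0 -0.02 0" --pt "0 0 -0.03 0" --pt "0 0 -0.018 0" --pt "0 0 -0.004 0" --pt "0 0 0 0"

```text
clock: 31.92
position: [0.4527, -0.0111, 0.2292]
ee_rot: [0.0, 0.974, 0.226, 0.0]
contact_force: [0.3, 0.3, -0.5]
width: 0.058
```

Emit:
drive_tool --pt "0 0 -0.003 0" --pt "0 0 -0.003 0" --pt "0 0 -0.002 0" --pt "0 0 0 0" --pt "0 0 0 0"

```text
clock: 32.55
position: [0.453, -0.0111, 0.2217]
ee_rot: [0.0, 0.974, 0.226, 0.001]
contact_force: [-0.2, -0.2, 6.6]
width: 0.058
```

Emit:
drive_tool --pt "0 0 -0.002 0" --pt "0 0 0 0" --pt "0 0 0.002 0" --pt "0 0 0 0" --pt "0 0 0 0"

```text
clock: 33.17
position: [0.453, -0.0111, 0.2215]
ee_rot: [0.0, 0.974, 0.226, 0.001]
contact_force: [0.2, 0.4, 6.4]
width: 0.0579
```

Emit:
drive_tool --pt "0 0 0 0" --pt "0 0 0 0" --pt "0 0 0 0" --pt "0 0 0.015 0" --pt "0 0 0.04 0" --jaw 0.0854

```text
clock: 33.8
position: [0.4511, -0.0108, 0.2746]
ee_rot: [-0.001, 0.974, 0.226, -0.003]
contact_force: [0.8, -0.3, 0.5]
width: 0.0855
```

Emit:
drive_tool --pt "0 0 0.04 0" --pt "0 0 0.02 0" --pt "0 -0.05 0 0" --pt "0 -0.05 0 0" --pt "0 -0.05 0 0"

```text
clock: 34.42
position: [0.4522, -0.1623, 0.3358]
ee_rot: [-0.0, 0.974, 0.226, 0.0]
contact_force: [1.6, 0.6, -0.6]
width: 0.0853
```

Emit:
drive_tool --pt "0 -0.04 0 0" --pt "0 0 0 0" --pt "0 0 0 0" --pt "0 0 0 0" --pt "0 0 0 0"

```text
clock: 35.05
position: [0.4524, -0.2001, 0.336]
ee_rot: [0.0, 0.974, 0.227, 0.0]
contact_force: [-0.0, 0.5, -0.0]
width: 0.0854
```

```bash
python3 - <<'E'
from h import *
s=sensors.get_state();print(s['clock'],s['position'],s['contact_force'],s['width'])
a=shot('wrist');b=shot('side')
for c in ('wrist','side'):
    for q in ('pot_1','holder_rim','holder','timer','dish_open','beaker_50','bottle_agar','forceps_1'): print(c,q,[(np.round(d['point'],3).tolist(),round(d['score'],2)) for d in spotter.landmark_of(q,c)][:5])
cv2.imwrite('pics/final.png',np.hstack([cv2.resize(a['color'][:260,:300,::-1],(400,347)),cv2.resize(b['color'][110:310,170:370,::-1],(347,347))]))
E
```

```text
35.05 [ 0.4524367  -0.20005235  0.33604717] [-0.01614701  0.52828302 -0.04284284] 0.08536986447954434
wrist pot_1 [([0.455, -0.01, 0.106], 0.91), ([0.454, -0.012, 0.078], 0.61)]
wrist holder_rim [([0.447, -0.013, 0.049], 0.53)]
wrist holder [([0.454, -0.013, 0.007], 0.89), ([0.456, -0.013, 0.079], 0.36)]
wrist timer [([0.39, 0.14, 0.002], 0.76)]
wrist dish_open [([0.379, -0.152, -0.001], 0.66)]
wrist beaker_50 []
wrist bottle_agar []
wrist forceps_1 [([0.578, -0.338, -0.002], 0.45)]
side pot_1 [([0.448, -0.011, 0.107], 0.86), ([0.451, -0.015, 0.047], 0.72), ([0.456, -0.01, 0.084], 0.53)]
side holder_rim [([0.456, -0.011, 0.081], 0.96), ([0.457, 0.403, 0.072], 0.58), ([0.38, -0.15, -0.0], 0.24), ([0.45, -0.012, 0.108], 0.2)]
side holder [([0.452, 0.403, 0.007], 0.71), ([0.453, -0.008, 0.009], 0.64), ([0.452, -0.013, 0.049], 0.53)]
side timer [([0.392, 0.142, 0.002], 0.88)]
side dish_open [([0.376, -0.146, -0.002], 0.83)]
side beaker_50 [([0.598, -0.011, -0.001], 0.86)]
side bottle_agar [([0.561, 0.39, -0.002], 0.5)]
side forceps_1 []
```

View pics/final.png

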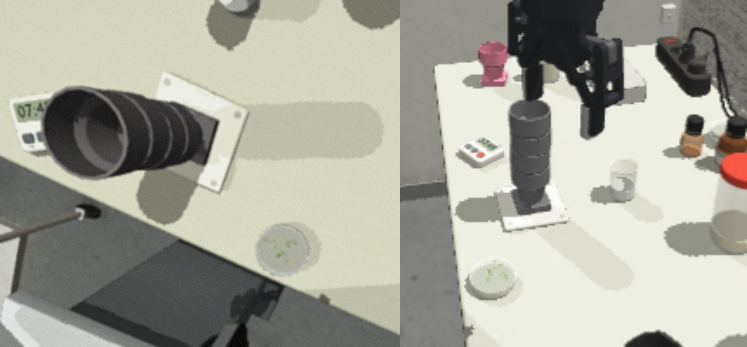

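The final view shows one straight stack of four collars (side half, around (530,155)), with evenly spaced rims and the foot on the board. The bystanders are where they were.

```bash
python3 -c "
from rig import manip,sensors
print(manip.sign_off(), sensors.get_state()['clock'])"
```

```text
the job is handed in; nothing more can be done
the job is handed in; nothing more can be done
```

The holder is docked on the four studs, all three pots are nested in it as one straight stack, and the job is handed in at about 35 s of the 72 s allowed. `sign_off` gives no verdict, so what follows is from my own checks.

- **Holder:** I turned it about 12° to match the board and pressed it down. It stopped at the height I predicted for a flush foot, with 46 N reaction, and the foot showed no gap.
- **Pots:** each was pressed in until it stopped within 1 mm of its predicted height, with 7–15 N reaction. After release the spotter put their origins at z of about 0.047, 0.078–0.084 and 0.106–0.107 m; full nesting is 0.048, 0.079 and 0.110 m. The top pot reads 3–4 mm low, within the spotter's 4 mm error, and the wrist stopped about 1 mm below its predicted height.
- **Sideways readings:** these scatter by a few mm. The side camera put the top pot at x = 0.448 m and the wrist camera at 0.455 m, against about 0.453 m for the holder. In the last picture the stack looks straight and upright.
- **Bystanders:** in the last check the timer, dish, beaker and bottle read within about 6 mm of their first positions. The forceps read about 7 mm off at a low score (0.45) and were not found by the side camera, but I never worked near them.

I viewed 12 pictures, two past the budget: one to check the room around the second pot and one for the final check.

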